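Fit a thumb-turn knob on a lock's half-round spindle

ROBOT

A 6-joint arm with a two-finger parallel gripper is mounted at the origin on a cart in front of the work surface, level with it; the furniture and walls round the work are solid. World frame = base frame: x ahead of the robot, y to its left, z up, the work surface at z = 0. Lengths are in mm, angles in rad, forces in N, time in s.
With the tool pointing down it reaches from about 350 to 950 mm from the base axis. Payload 17.4 kg.
Tool frame: the origin (TCP) lies between the finger pads; the fingertips stand 17 mm ahead of it and the grasp point (between the pads) lies 2 mm behind it; z points along the fingers, y is the line along which they close (so a half turn about z gives the same grasp; the last joint's range is limited). The gripper opens to 93 mm and grips with 3 to 60 N. Pads are 15 mm wide; open, the fingers measure 128 mm over their backs; the gripper's body (75 mm by 188 mm) begins 65 mm behind the grasp point.
Start: joints at [-1.173, 0.116, 1.442, -0, 1.584, -0.038], TCP at [284.933, -611.919, 235.646] pointing down, gripper open.
Joint ranges: [-2.83, 2.83], [-0.83, 2.19], [0.07, 2.5], [-1.14, 4.28], [0.01, 3], [-2.97, 2.97]. Speed limits (rad/s): [1.89, 1.89, 2.22, 3.14, 3.14, 3.14].

INTERFACE

Orientations are given as a unit quaternion [w, x, y, z].
In Python, from workcell import manip, viewer, job_done, spotter gives the robot as it stands.
- The arm moves only by the tool apply_moves, never from a script. Its argument "motion" is a list of rows, each a list of 3 entries, a list of its own where there are three numbers: the shift along the tool's x, y, z as a fraction of full scale, then the turn about the tool's z as a fraction of full scale, then the opening, from -1 (shut) to 1 (fully open). In form: [[[dx, dy, dz], twist, grip], ...]. A call has 1 to 12 rows; each row shifts and turns the commanded pose from where the row before left it, along the tool's axes as they then stand; what a row does not reach is not made up. Full scale, the value 1, is 30 mm for a shift and 2 pi rad for a turn. A row lasts 1/8 s, in which the tool goes at most 62.5 mm and 10.7 degrees, less where a joint would pass 70% of its speed; a pose out of reach is approached as far as the arm can. A call with a number of a shift or a turn outside -1 to 1 is refused whole. A call with a gripper value outside its range is refused whole. The fingers move at their own pace and stop on an object; "grip_force" is the grip in N (left out, the last holds). Time passes only in rows, so rows that do not move let the fingers close. It gives the time, the measured TCP pose, the force, the opening and the grip force at its end, in the units of the state.
- manip.get_state(): the state, without advancing time (a new reading comes with each control period).
- viewer.grab_frame(name): name is "side" or "top"; returns a dict with "color" (400x640x3 uint8, red, green, blue), "fx", "fy", "cx", "cy" (pixels), "T" (4x4, takes a point from camera to world coordinates). Camera axes: x right, y down, z forward; pixel columns grow to the right and rows downward; lengths in mm; the calibration is good to about 2 mm. A picture is of the moment at which its call begins. There is no depth.
- job_done(): hands the job in; it is judged then, once.
Trained networks look in a picture, given as the dict that the camera call returned (one of the last four; its "shot" number tells which), for a name from the list of things; names that differ only in an ending like _2 or _b are one class to them, and where a whole thing is asked for, a point or a joint stands for the part that bears it (a point fixed in the world has none). Each returns a list of dicts, best first, with "p" (0 to 1); they miss things now and then, are a little off and sometimes report something else, mostly with a low value. They report only what shows in the picture. A call takes as long as a camera call. They do not tell look-alikes from the thing itself.
- spotter.cut_out(picture, label): "mask" (400x640 bool, what is visible of it) and "location" ([column, row] in pixels, amid what is visible of it).
The state is a dict: "t": time; "joint_positions": joint angles; "qvel": joint speeds; "effort": joint torques, N m; "tcp_pos": TCP position; "tool_rot": TCP orientation; "wrist_force": force on the tool from outside, world axes, zero at the start; "moment": the same for the moment, N m; "finger_gap": finger opening in mm; "grip_force": force on a finger pad.
Only numpy, scipy, OpenCV 4.12 (cv2) and the standard library are available. Lean on these libraries where they do the work, as an engineer would, in place of code of your own. Each camera call takes 0.05 s, during which the arm holds its last target. There are 200 camera calls.

TASK

Fit the loose thumb-turn knob on the half-round spindle of the lock that is held in the jig: feel for the angle at which its bore slips over the spindle, and press it on until it snaps fully home against the rose, without forcing it. Then turn the knob clockwise until the bolt is fully out, and let go. Leave the screwdriver, the padlock and the tape roll where they are.

Things in the scene. Friction and masses are not known exactly. Their poses are not given: they have to be found in the camera images.
- knob_center (a point): Loose aluminium thumb-turn knob, 42 mm high, about 0.12 kg, standing on its round skirt (38 mm diameter, 4 mm high). Above it an oval grip with upright sides, 46 mm long (x) and 22 mm thick (y): take it across the 22 mm. Point on the axis, 21 mm above the underside; z up, x along the grip to the end with the red line on top.
- knob_mouth (a point): Mouth of the knob's half-round bore, on the axis at the underside; same axes as knob_center. The bore goes 24.5 mm up, radius 6.9 mm, its flat wall 2.7 mm from the axis on the +x side (the red line's side).
- spindle_seat (a point): Point on the spindle's axis in the face of the brass rose (45 mm diameter) on the lock case, 52 mm above the bench; the knob's underside rests here when home. z up, x along the case away from the bolt end; these axes do not turn with the spindle. Case 177 x 70 mm, held by cleats and turn buttons on a plywood jig 206 x 112 mm screwed to the bench, all at most 55 mm above the bench.
- spindle_tip (a point): Tip of the upright half-round steel spindle, 22 mm above the seat, axes as spindle_seat. Radius 6.5 mm, flat 2.0 mm from the axis, tip chamfered 1.3 mm on the round side only; greased, it turns with 0.04 N m friction. Its angle is not measured: at the start its flat faces anywhere within 50 degrees either side of the bolt end (this point's -x).
- catch (a point): Spring catch in the spindle, shown on its axis 11 mm above the seat. The knob passes the tip only if its red line is on the flat's side within about 10 degrees, else it stands on the tip. The catch resists once the underside is about 15 mm above the seat; 5 to 15 N presses past it, and the knob snaps the last 2 mm home. Over 60 N between knob and lock before it is home would spoil the spindle.
- bolt (a joint): Brass dead bolt at the lock's bolt end (-x of spindle_seat): how far out, m; 0 in, 0.015 fully out. A crank pin on the spindle drives it when turned clockwise seen from above: it stays in until the flat is about 52 degrees clockwise of the bolt end's direction, and is fully out, at a stop, at about 102 degrees. The knob has up to 20 degrees of play on the spindle, so its red line goes further.
- screwdriver_mid (a point): Red screwdriver lying on the bench, 193 mm long, 30 mm high, middle of it; leave alone.
- padlock_mid (a point): Brass padlock lying on the bench, 68 x 42 x 16 mm, middle of it; leave alone.
- tape_mid (a point): Roll of beige tape lying on the bench, 66 mm diameter, 20 mm high, its middle; leave alone.
Mind the look-alikes: they are no part of the job. There is more than one size of the part that bears knob_center; the job needs the middle-sized.

How it is judged:
By the outcome, as a careful person would: the job done as asked, in the order asked, and still so for the second after the job is handed in, with the robot touching nothing.
It also fails if it takes over 72 s, if anything falls off the work surface, if the arm or the gripper's body presses on something with over 40 N, if the wrist force passes 120 N, or if a joint passes its speed limit or range.

## Working session

There is one attempt and no reset: what is moved stays moved. The work goes in short steps, Python scripts to look and compute and a tool call to move; the robot and the scene stay as the last step left them, time stands still between calls to the robot, and variables do not carry over. Pictures are saved under pics/ and viewed, at most 10 in all, crops included, and the job is handed in when it is done.

Besides the shell and the picture viewer there is one more tool, called after "Request:" as name([rows], argument=value, ...), one row to a line, values as JSON. apply_moves: Moves the arm, as the interface text tells. Its arguments: {"type":"object","properties":{"motion":{"type":"array","items":{"type":"array"}},"grip_force":{"type":"number"}},"required":["motion"]}

```bash
mkdir -p pics
cat > h.py <<'E'
import numpy as np, cv2
from workcell import manip, viewer, job_done, spotter
def proj(f,P):
    p=np.linalg.inv(f["T"])@np.append(P,1); return np.array([f["fx"]*p[0]/p[2]+f["cx"],f["fy"]*p[1]/p[2]+f["cy"]])
def unproj(f,uv,z):
    d=f["T"][:3,:3]@np.array([(uv[0]-f["cx"])/f["fx"],(uv[1]-f["cy"])/f["fy"],1]);o=f["T"][:3,3]
    return o+d*(z-o[2])/d[2]
def save(f,n,box=None,s=1):
    im=f["color"][:,:,::-1]
    if box: im=im[box[1]:box[3],box[0]:box[2]]
    cv2.imwrite("pics/"+n,cv2.resize(im,None,fx=s,fy=s,interpolation=cv2.INTER_CUBIC))
E
python3 - <<'E'
from h import *
np.set_printoptions(precision=1,suppress=True)
F={n:viewer.grab_frame(n) for n in("top","side")}
im=[]
for n,f in F.items():
    print(n,f["fx"],f["T"].tolist())
    save(f,n+"0.png",None,1.25)
    for l in("knob_center","spindle_seat","spindle_tip","bolt"):
        try:
            for r in spotter.cut_out(f,l)[:4]: print(n,l,r["p"],r["location"],r["mask"].sum(),unproj(f,r["location"],25))
        except Exception as e: print(l,e)
s=manip.get_state(); print(s["tcp_pos"],s["tool_rot"],s["t"])
E
```

```text
top 475.7969686792542 [[0.008102450883905063, -0.998097788872942, 0.06111590739421527, 473.4689104023678], [-0.9999671744482279, -0.008088389757707587, 0.00047746953318434743, -84.81546320520927], [1.7767994074886295e-05, -0.06111776990427417, -0.9981305615430413, 1131.6751682232357], [0.0, 0.0, 0.0, 1.0]]
top knob_center 0.76 [306.7, 252.0] 191 [427.6 -57.9  25. ]
top knob_center 0.74 [362.7, 171.4] 506 [ 616.4 -187.1   25. ]
top knob_center 0.43 [263.5, 246.7] 130 [439.   42.4  25. ]
top spindle_seat 0.71 [285.7, 173.5] 4161 [610.  -7.  25.]
top spindle_tip 0.7 [285.6, 175.9] 4195 [604.3  -6.8  25. ]
side 490.0688857968048 [[-0.9996362099810218, -0.0037915029513785198, -0.026703411769810493, 545.6649188965739], [0.01913679372345705, 0.5979758946485623, -0.801285599861396, 751.0863588228309], [0.01900607325999294, -0.8015051178405669, -0.5976857997766173, 697.8244571114471], [0.0, 0.0, 0.0, 1.0]]
side knob_center 0.97 [284.3, 190.1] 720 [ 615.1 -191.7   25. ]
side knob_center 0.85 [365.1, 229.6] 373 [435.8 -48.   25. ]
side knob_center 0.78 [364.6, 258.9] 261 [444.2  42.2  25. ]
side spindle_seat 0.9 [286.1, 247.3] 4420 [601.4   8.3  25. ]
side spindle_tip 0.65 [284.8, 250.3] 4461 [603.6  17.3  25. ]
[ 284.9 -611.9  235.6] [-0.   1.   0.2  0. ] 0.5
```

View pics/top0.png

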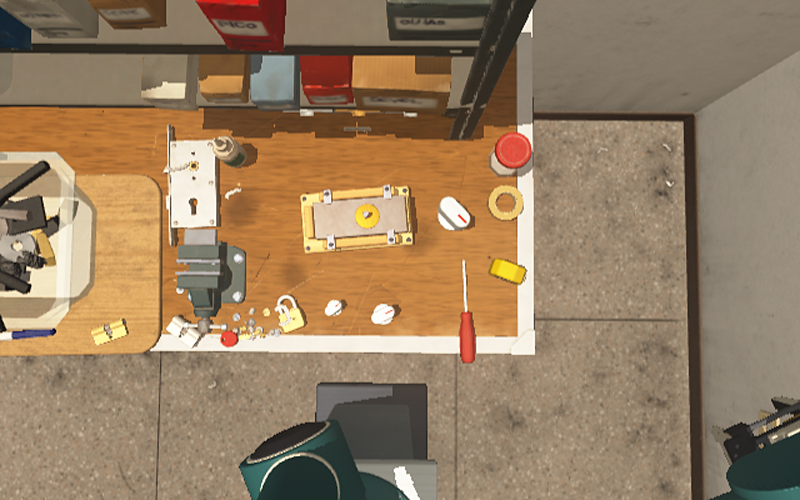

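View pics/side0.png

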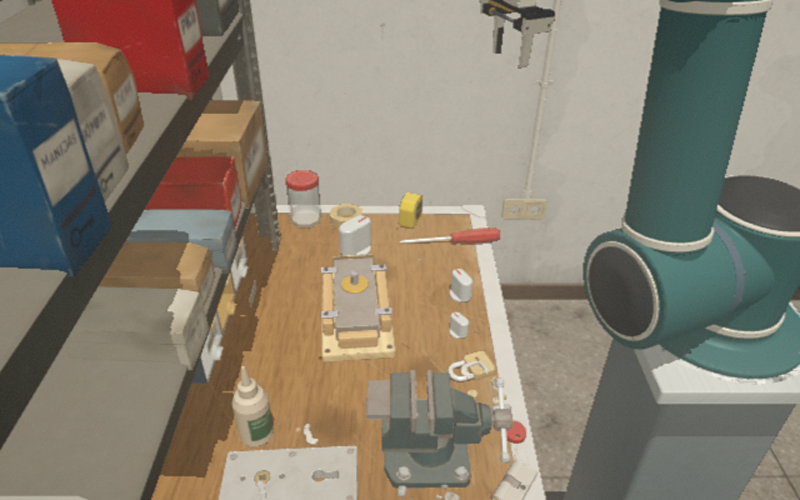

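The middle knob is at about (384,313) in the 1.25x top view, with the lock's rose at (367,216). I'll zoom in on both.

Run:
```python
from h import *
f=viewer.grab_frame("top"); g=viewer.grab_frame("side")
def c(f,b,s): return cv2.resize(f["color"][b[1]:b[3],b[0]:b[2],::-1],(s[0],s[1]),interpolation=cv2.INTER_CUBIC)
A=c(f,(235,145,335,205),(500,300)); B=c(f,(290,235,330,265),(300,225))
C=c(g,(250,200,320,290),(350,450)); D=c(g,(345,205,385,245),(300,300))
im=np.zeros((600,800,3),np.uint8); im[:300,:500]=A; im[:225,500:]=B
im2=cv2.resize(C,(233,300)); im[300:,:233]=im2; im[300:,240:540]=D
im[300:,540:800]=cv2.resize(c(g,(268,212,298,242),(300,300)),(260,300))
cv2.imwrite("pics/z1.png",im)
```

```text
(no output)
```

View pics/z1.png

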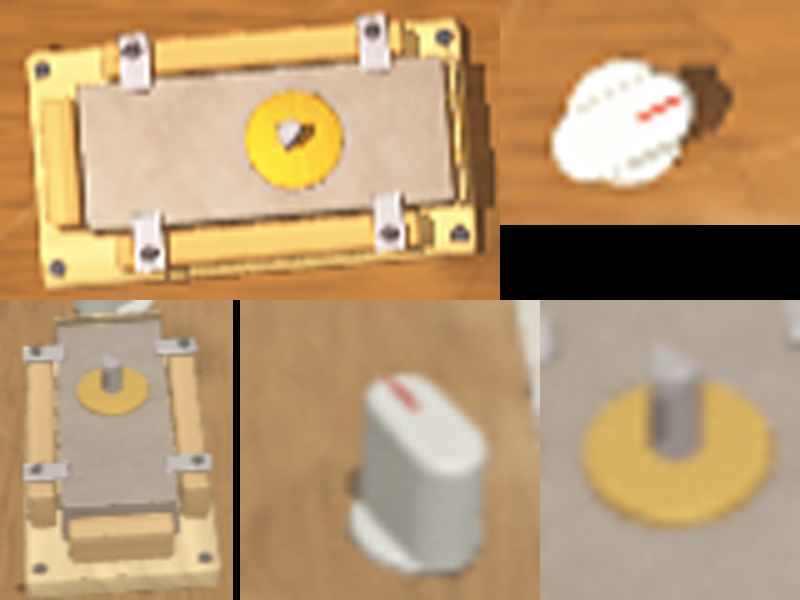

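The top view zoom shows the brass faceplate (bolt end) on the right, which is world -y. The case's upper edge runs (80,87)–(440,58) in the crop, so the bolt end points at about -85°. The middle knob's red line points right and slightly up. Next I'll fit exact poses.

```bash
cat >> h.py <<'E'
from scipy.optimize import minimize
def disc(x,y,z,r,n=40):
    a=np.linspace(0,2*np.pi,n,endpoint=False); return np.c_[x+r*np.cos(a),y+r*np.sin(a),np.full(n,z)]
def stad(x,y,z,yaw,L=46,W=22):
    r=W/2;a=np.linspace(-np.pi/2,np.pi/2,15);h=L/2-r
    p=np.r_[np.c_[h+r*np.cos(a),r*np.sin(a)],np.c_[-h-r*np.cos(a),-r*np.sin(a)]]
    R=np.array([[np.cos(yaw),-np.sin(yaw)],[np.sin(yaw),np.cos(yaw)]]);p=p@R.T
    return np.c_[p+[x,y],np.full(len(p),z)]
def sil(f,sets,box,S=8):
    m=np.zeros(((box[3]-box[1])*S,(box[2]-box[0])*S),np.float32)
    for P in sets:
        uv=np.array([(proj(f,p)+.5-[box[0],box[1]])*S for p in P]).astype(np.int32)
        cv2.fillConvexPoly(m,cv2.convexHull(uv),1)
    return cv2.resize(m,None,fx=1/S,fy=1/S,interpolation=cv2.INTER_AREA)
def knobsets(x,y,yaw,z=0): return [np.r_[disc(x,y,z,19),disc(x,y,z+4,19)],np.r_[stad(x,y,z+4,yaw),stad(x,y,z+42,yaw)]]
def redmask(f,box):
    c=f["color"][box[1]:box[3],box[0]:box[2]].astype(float); return np.clip((c[...,0]-(c[...,1]+c[...,2])/2-25)/80,0,1)
def cent(w,box):
    v,u=np.mgrid[box[1]:box[3],box[0]:box[2]]; return np.array([(u*w).sum(),(v*w).sum()])/w.sum()
def rose(f,box):
    c=f["color"][box[1]:box[3],box[0]:box[2]].astype(float)
    m=((c[...,0]-c[...,2])>75).astype(np.uint8)
    n,l,st,ce=cv2.connectedComponentsWithStats(m);k=1+np.argmax(st[1:,4])
    cs,_=cv2.findContours((l==k).astype(np.uint8),0,2);h=cv2.convexHull(max(cs,key=cv2.contourArea))
    o=np.zeros_like(m);cv2.fillConvexPoly(o,h,1);return cent(o.astype(float),box),o.sum()
E
python3 - <<'E'
from h import *
np.set_printoptions(precision=2,suppress=True)
F={n:viewer.grab_frame(n) for n in("top","side")}
BX={"top":(285,235,330,268),"side":(340,205,390,250)}
RB={"top":(280,160,306,188),"side":(266,212,302,242)}
for n,f in F.items():
    b=BX[n]
    rs=[r for r in spotter.cut_out(f,"knob_center") if b[0]<r["location"][0]<b[2] and b[1]<r["location"][1]<b[3]]
    M=rs[0]["mask"][b[1]:b[3],b[0]:b[2]].astype(np.float32)
    def cost(p): return np.abs(sil(f,knobsets(*p),b)-M).sum()
    best=min((minimize(cost,[428+dx,-58,np.radians(a)],method="Nelder-Mead",options=dict(initial_simplex=[[428,-58,np.radians(a)],[433,-58,np.radians(a)],[428,-53,np.radians(a)],[428,-58,np.radians(a+12)]])) for a in(-75,-60,-45) for dx in [0]),key=lambda r:r.fun)
    print(n,best.x[:2],np.degrees(best.x[2]),best.fun,M.sum())
    w=redmask(f,b);rc=cent(w,b);print(" red",rc,w.sum(),unproj(f,rc,42), "ang",np.degrees(np.arctan2(*(unproj(f,rc,42)[:2]-best.x[:2])[::-1])))
    ce,ar=rose(f,RB[n]);print(" rose",ce,ar,unproj(f,ce,52))
E
```

```text
top [428.37 -56.45] -66.04277815899772 13.34375 236.0
 red [307.09 250.94] 1057.5875 [430.69 -59.12  42.  ] ang -49.01143401854987
 rose [293.33 172.54] 327 [608.99 -26.26  52.  ]
side [427.92 -60.74] -68.15714308607843 47.375 350.0
 red [360.18 227.32] 686.40625 [448.33 -35.14  42.  ] ang 51.44531650305223
 rose [283.55 226.88] 256 [607.29 -24.01  52.  ]
```

```bash
cat >> h.py <<'E'
from scipy.spatial.transform import Rotation as Ro
def st():
    s=manip.get_state();q=s["tool_rot"];R=Ro.from_quat([q[1],q[2],q[3],q[0]]).as_matrix()
    return s,R,np.degrees(np.arctan2(R[1,0],R[0,0]))
def show():
    s,R,a=st(); print("t",s["t"],"tcp",np.round(s["tcp_pos"],2),"xang",round(a,2),"q",np.round(s["joint_positions"],3),"F",np.round(s["wrist_force"],1),"M",np.round(s["moment"],2),"gap",s["finger_gap"],s["grip_force"])
def togo(target,a0=None):
    s,R,a=st(); d=R.T@(np.array(target)-s["tcp_pos"]); print("tool shift mm",np.round(d,2),"rows/30:",np.round(d/30,3))
E
python3 -c "
from h import *
show();s,R,a=st();print(np.round(R,3));togo([428,-58,120])"
```

```text
t 0.8 tcp [ 284.92 -611.93  235.66] xang 24.97 q [-1.173  0.116  1.442  0.     1.584 -0.038] F [ 0.4 -0.7  0.8] M [-0.04 -0.03  0.01] gap 92.7132081104304 0.0
[[ 0.907  0.422  0.   ]
 [ 0.422 -0.907 -0.   ]
 [ 0.     0.    -1.   ]]
tool shift mm [ 363.53 -441.76  115.65] rows/30: [ 12.118 -14.725   3.855]
```

Request:
apply_moves([
  [[0.8, -0.98, 0], 0, 1],
  [[0.8, -0.98, 0], 0, 1],
  [[0.8, -0.98, 0], 0, 1],
  [[0.8, -0.98, 0], 0, 1],
  [[0.8, -0.98, 0], 0, 1],
  [[0.8, -0.98, 0], 0, 1],
  [[0.8, -0.98, 0], 0, 1],
  [[0.8, -0.98, 0], 0, 1],
  [[0.8, -0.98, 0], 0, 1],
  [[0.8, -0.98, 0], 0, 1],
  [[0.8, -0.98, 0], 0, 1],
  [[0.8, -0.98, 0], 0, 1],
])

```text
t: 2.3
tcp_pos: [397.2, -169.3, 235.8]
tool_rot: [0.0, 0.976, 0.216, 0.0]
wrist_force: [-0.0, 0.6, -0.0]
finger_gap: 92.8
grip_force: 0.0
```

Request:
apply_moves([
  [[0.8, -0.98, 0], 0, 1],
  [[0.8, -0.98, 0], 0, 1],
  [[0.8, -0.98, 0], 0, 1],
  [[0, 0, 0.5], -0.027, 1],
  [[0, 0, 0.5], -0.027, 1],
  [[0, 0, 0.5], -0.027, 1],
  [[0, 0, 0.5], -0.027, 1],
  [[0, 0, 0.5], -0.027, 1],
  [[0, 0, 0.5], -0.027, 1],
  [[0, 0, 0.5], -0.027, 0.5],
  [[0, 0, 0.5], -0.027, 0.2],
  [[0, 0, 0], -0.028, 0.2],
])

```text
t: 3.8
tcp_pos: [424.6, -60.1, 114.6]
tool_rot: [-0.001, 0.551, 0.835, -0.0]
wrist_force: [0.6, -0.3, -0.4]
finger_gap: 67.7
grip_force: 0.0
```

```bash
python3 -c "
from h import *
show();togo([428,-58,29])"
```

```text
t 3.8 tcp [424.62 -60.07 114.59] xang 113.14 q [-0.2   -0.392  2.095  0.     1.44  -0.604] F [ 0.6 -0.3 -0.4] M [ 0.01 -0.14  0.04] gap 67.67830117579582 0.0
tool shift mm [ 0.51  4.02 85.59] rows/30: [0.017 0.134 2.853]
```

Request:
apply_moves([
  [[0.017, 0.134, 0.5], 0, 0.2],
  [[0, 0, 0.6], 0, 0.2],
  [[0, 0, 0.6], 0, 0.2],
  [[0, 0, 0.6], 0, 0.2],
  [[0, 0, 0.4], 0, 0.2],
  [[0, 0, 0.153], 0, 0.2],
  [[0, 0, 0], 0, 0.2],
])

```text
t: 4.68
tcp_pos: [428.7, -58.2, 30.1]
tool_rot: [-0.0, 0.553, 0.833, -0.0]
wrist_force: [-0.8, 0.1, -0.1]
finger_gap: 55.8
grip_force: 0.0
```

Request:
apply_moves([
  [[0, 0, 0], 0, -0.2],
  [[0, 0, 0], 0, -0.4],
  [[0, 0, 0], 0, -0.6],
  [[0, 0, 0], 0, -1],
  [[0, 0, 0], 0, -1],
  [[0, 0, 0], 0, -1],
], grip_force=15)

```text
t: 5.42
tcp_pos: [428.7, -58.2, 30.2]
tool_rot: [0.0, 0.553, 0.833, 0.0]
wrist_force: [-0.5, 0.8, 3.3]
finger_gap: 22.1
grip_force: 14.7
```

Request:
apply_moves([
  [[0, 0, 0], 0, -1],
  [[0, 0, 0], 0, -1],
  [[0, 0, -0.3], 0, -1],
  [[0, 0, -0.6], 0, -1],
  [[0, 0, -0.8], 0, -1],
  [[0, 0, -0.8], 0, -1],
  [[0, 0, -0.8], 0, -1],
  [[0, 0, -0.3], 0, -1],
  [[0, 0, 0], 0, -1],
], grip_force=45)

```text
t: 6.55
tcp_pos: [428.8, -58.2, 138.6]
tool_rot: [0.0, 0.553, 0.833, 0.0]
wrist_force: [0.1, -0.1, -2.2]
finger_gap: 21.1
grip_force: 44.5
```

```bash
python3 -c "
from h import *
show();togo([608.5,-25,140])
f=viewer.grab_frame('side');save(f,'g1.png',(300,120,460,260),4)"
```

```text
t 6.55 tcp [428.78 -58.16 138.6 ] xang 112.81 q [-0.194 -0.399  2.061  0.     1.479 -0.592] F [ 0.1 -0.1 -2.2] M [-0.02 -0.21 -0.01] gap 21.10566484675518 44.54338765122884
tool shift mm [-39.1  178.52  -1.23] rows/30: [-1.303  5.951 -0.041]
```

View pics/g1.png

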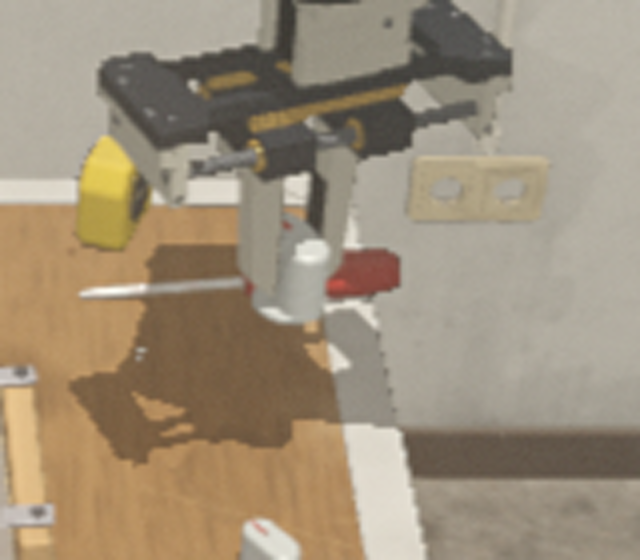

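The knob is held upright between the fingers, with the skirt at about (285,310) in the crop. Moving it over the spindle.

Request:
apply_moves([
  [[-0.16, 0.74, 0], 0, -1],
  [[-0.16, 0.74, 0], 0, -1],
  [[-0.16, 0.74, 0], 0, -1],
  [[-0.16, 0.74, 0], 0, -1],
  [[-0.16, 0.74, 0], 0, -1],
  [[-0.16, 0.74, 0], 0, -1],
  [[-0.16, 0.74, 0], 0, -1],
  [[-0.16, 0.74, 0], 0, -1],
  [[0, 0, 0.4], 0, -1],
  [[0, 0, 0], 0, -1],
])

```text
t: 7.85
tcp_pos: [605.9, -24.7, 123.7]
tool_rot: [-0.002, 0.553, 0.833, -0.001]
wrist_force: [-0.0, 0.1, -0.7]
finger_gap: 21.8
grip_force: 44.5
```

Run:
```python
from h import *
show()
f=viewer.grab_frame('side');save(f,'g2.png',(240,160,330,250),6.6)
g=viewer.grab_frame('top')
h=np.hstack([cv2.resize(f["color"][180:250,250:320,::-1],(400,400),interpolation=2),cv2.resize(g["color"][135:205,260:330,::-1],(400,400),interpolation=2)])
cv2.imwrite("pics/g2.png",h)
```

```text
t 7.85 tcp [605.85 -24.71 123.69] xang 112.81 q [-0.083  0.022  1.724 -0.     1.399 -0.481] F [-0.   0.1 -0.7] M [-0.02 -0.14 -0.02] gap 21.838705529930298 44.54327651117637
```

View pics/g2.png

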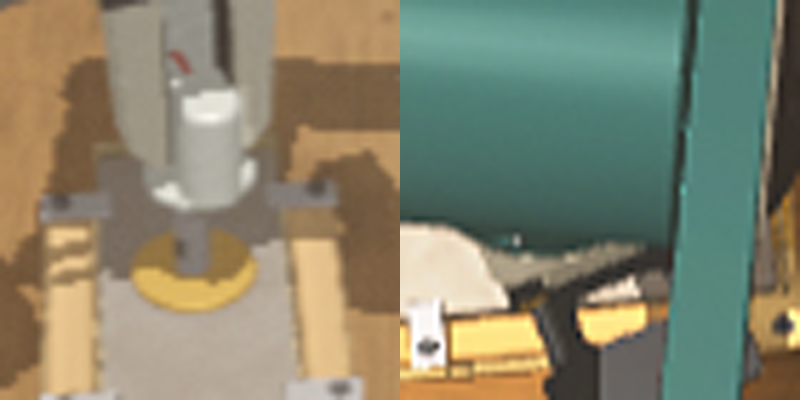

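The side crop shows the skirt at columns 147–256 (bottom row 208), the rose at columns 131–259 (bottom row 313) and the spindle at columns 175–209. The knob is about 2–3 mm too far toward -x. The top view is blocked by the arm, so I'll compute from the side view.

```bash
cat > e.py <<'E'
from h import *
def ext(f,P):
    uv=np.array([proj(f,p) for p in P]); return np.array([uv[:,0].min(),uv[:,0].max(),uv[:,1].max()])
from scipy.optimize import least_squares
def fit(f,obs,mk,x0=(606,-25)):
    r=least_squares(lambda p:ext(f,mk(*p))-obs,x0,diff_step=1e-4);return r.x,r.fun
E
python3 - <<'E'
from e import *
np.set_printoptions(precision=2,suppress=True)
f=viewer.grab_frame('side')
c=f["color"].astype(float);S=400/70
cv=lambda l,r,b:np.array([250+l/S-.5,250+r/S-.5,180+b/S-.5])
print("rose",fit(f,cv(131,259,313),lambda x,y:disc(x,y,52,22.5,180)))
print("skirt",fit(f,cv(147,256,208),lambda x,y:np.r_[disc(x,y,93.5,19,180),disc(x,y,97.5,19,180)]))
# rose saturation profiles
sat=(c[...,0]-c[...,2])/(c.max(2)+1)
for r in (224,226,228,230,232): print(r,(sat[r,268:300]*100).astype(int))
print("col",[(k,(sat[225:240,k]*100).astype(int)) for k in (282,284,286)])
lum=c.mean(2)
for r in (209,210,211,212,213,214): print(r,lum[r,270:302].astype(int))
for k in (279,281,283,285,287,289): print("k",k,lum[208:222,k].astype(int))
for r in (222,224,): print("sp",r,lum[r,276:294].astype(int))
E
```

```text
rose (array([607.07, -23.23]), array([ 0.19, -0.19,  0.01]))
skirt (array([603.51, -27.02]), array([-0.01,  0.01, -0.  ]))
224 [20 23 20 21 24 33 48 55 53 54 55 54 45 26 12 11 11 11 29 48 53 53 53 55
 57 52 26 14 14 15 15 18]
226 [22 22 22 21 30 48 56 55 55 56 54 54 40 18 10 11 10 12 28 48 55 52 54 54
 56 54 49 23 16 15 15 19]
228 [13 16 20 20 30 52 55 54 55 54 55 56 56 51 47 44 47 52 54 54 56 54 56 55
 54 54 42 20 15 16 16 18]
230 [14 13 14 13 13 26 49 55 54 55 56 54 54 54 54 54 54 55 54 56 54 56 53 55
 54 39 20 15 15 15 15 17]
232 [15 13 13 13 14 14 15 31 49 55 55 55 55 54 54 54 54 54 55 54 55 54 52 38
 20 14 14 14 13 13 13 15]
col [(282, array([13, 10, 14, 47, 56, 54, 54, 54, 54, 45, 16, 13, 13, 13, 14])), (284, array([10, 10, 12, 47, 55, 54, 56, 54, 53, 45, 15, 13, 15, 15, 15])), (286, array([27, 28, 42, 54, 55, 54, 54, 55, 54, 35, 15, 14, 15, 14, 14]))]
209 [104 104 103 106 117 136 141 141 140 140 142 149 160 165 171 172 174 174
 172 169 162 162 211 205 150 109 107 107  97  87  95 121]
210 [105 104 104 104 116 134 143 140 140 139 142 150 161 168 172 174 174 173
 171 167 163 162 
[... 426 characters left out ...]
22 122 122 125 124]
214 [105 108 106 106 106 106 114 141 169 189 210 213 197 175 170 173 176 175
 171 168 150 123 108 107 105 106 113 122 122 123 124 125]
k 279 [140 140 139 153 217 222 189 135 109 109 110 111 106 106]
k 281 [150 149 150 148 166 193 213 175 123 116 118 123 121 118]
k 283 [165 165 168 167 164 165 175 162 119 115 120 125 126 123]
k 285 [170 172 174 172 173 173 173 161 118 108 118 123 121 120]
k 287 [175 174 173 173 172 175 175 151 116 107 107 107 109 109]
k 289 [168 169 167 169 170 171 168 131 108 108 106 110 109 107]
sp 222 [108 109 110 109  96  88 107 122 121 122 114 108 109 108 108 109 108 108]
sp 224 [108 107 107 107 100  90 105 121 124 122 113 110 111 110 111 108 112 153]
```

Run:
```python
from e import *
np.set_printoptions(precision=2,suppress=True)
f=viewer.grab_frame('side');g=viewer.grab_frame('top')
def full(f,P):
    uv=np.array([proj(f,p) for p in P]);return np.r_[uv.min(0),uv.max(0)]
# original knob from saved uncropped pngs (1.25 x): use colour edges
for n,c,b in(("top",g,(285,235,330,268)),("side",f,(340,200,390,250))):
    im=cv2.resize(cv2.imread(f"pics/{n}0.png"),(640,400),interpolation=cv2.INTER_AREA)[b[1]:b[3],b[0]:b[2]].astype(np.float32)
    hsv=cv2.cvtColor((im/255).astype(np.float32),cv2.COLOR_BGR2HSV); M=np.clip((0.36-hsv[...,1])/0.2,0,1)*(im.mean(2)>95)
    l=cv2.connectedComponentsWithStats((M>.5).astype(np.uint8));k=1+np.argmax(l[2][1:,4]);M=M*cv2.dilate((l[1]==k).astype(np.uint8),np.ones((3,3)))
    cost=lambda p:np.abs(sil(c,knobsets(*p),b)-M).sum()
    for fixed in (None,np.radians(-67.2)):
        fn=cost if fixed is None else (lambda p:cost([p[0],p[1],fixed]))
        r=min((minimize(fn,[428,y,-1.15],method="Nelder-Mead",options=dict(initial_simplex=[[426,y-3,-1.3],[432,y-3,-1.2],[428,y+4,-1.1],[428,y,-1.0]])) for y in(-60,-55)),key=lambda r:r.fun)
        print(n,r.x,np.degrees(r.x[2]),r.fun,M.sum())
    i=spotter
f0=viewer.grab_frame("side")
for z in(52,): print("rose side",fit(f0,np.array([272.3,295.2,234.3]),lambda x,y:disc(x,y,52,22.5,180)))
print("rose top unproj",unproj(g,[293.33,172.54],52), "spindle tip side center col", unproj(f0,[283.6,222],62))
```

```text
top [429.43 -56.44  -1.12] -64.19078917244013 17.740562438964844 227.46562
top [429.37 -56.4   -0.95] -54.189024928755714 18.97858238220215 227.46562
side [426.94 -57.67  -1.12] -64.16356314068224 16.10352325439453 389.5251
side [426.92 -57.81  -1.22] -69.92371926165588 22.03536605834961 389.5251
rose side (array([606.81, -23.11]), array([ 0.44, -0.44,  0.02]))
rose top unproj [609.   -26.26  52.  ] spindle tip side center col [607.04 -27.56  62.  ]
```

The two cameras disagree by several mm in y, so I'll locate the spindle by touching it gently with the knob's skirt. First touch is from +tool x, which is the round side.

Request:
apply_moves([
  [[0.53, 0.05, 0], 0, -1],
  [[0.54, 0.05, 0], 0, -1],
  [[0, 0, 0.3], 0, -1],
  [[0, 0, 0.4], 0, -1],
  [[0, 0, 0.28], 0, -1],
  [[0, 0, 0], 0, -1],
  [[0, 0, 0], 0, -1],
])

```text
t: 9.02
tcp_pos: [597.7, 5.9, 96.8]
tool_rot: [0.0, 0.553, 0.833, 0.0]
wrist_force: [0.2, -0.4, -1.3]
finger_gap: 21.9
grip_force: 44.5
```

Request:
apply_moves([
  [[-0.067, 0, 0], 0, -1],
  [[-0.067, 0, 0], 0, -1],
  [[0, 0, 0], 0, -1],
])

```text
t: 9.4
tcp_pos: [599.2, 2.2, 96.8]
tool_rot: [0.0, 0.553, 0.833, 0.0]
wrist_force: [-0.0, 0.6, -1.6]
finger_gap: 21.4
grip_force: 44.5
```

Request:
apply_moves([
  [[-0.05, 0, 0], 0, -1],
  [[0, 0, 0], 0, -1],
])

```text
t: 9.65
tcp_pos: [599.7, 0.9, 96.7]
tool_rot: [-0.0, 0.553, 0.833, 0.0]
wrist_force: [-0.1, 0.2, -1.0]
finger_gap: 21.6
grip_force: 44.5
```

Request:
apply_moves([
  [[-0.05, 0, 0], 0, -1],
  [[0, 0, 0], 0, -1],
])

```text
t: 9.9
tcp_pos: [600.2, -0.3, 96.6]
tool_rot: [-0.0, 0.553, 0.833, 0.0]
wrist_force: [-0.1, 2.3, -1.8]
finger_gap: 22.1
grip_force: 44.5
```

Request:
apply_moves([
  [[-0.033, 0, 0], 0, -1],
  [[0, 0, 0], 0, -1],
])

```text
t: 10.15
tcp_pos: [600.4, -0.7, 96.6]
tool_rot: [-0.001, 0.553, 0.833, 0.0]
wrist_force: [-2.9, 6.2, -0.0]
finger_gap: 21.6
grip_force: 44.5
```

First contact is at TCP ≈ (600.15, -0.1). The second touch is from +tool y.

Request:
apply_moves([
  [[0.13, 0, 0], 0, -1],
  [[0, 0.48, 0], 0, -1],
  [[0, 0.48, 0], 0, -1],
  [[-0.32, 0, 0], 0, -1],
  [[-0.32, 0, 0], 0, -1],
  [[-0.3, 0, 0], 0, -1],
  [[0, 0, 0], 0, -1],
  [[0, 0, 0], 0, -1],
])

```text
t: 11.15
tcp_pos: [636.5, -12.7, 96.7]
tool_rot: [-0.0, 0.553, 0.833, 0.0]
wrist_force: [0.7, 1.6, -1.1]
finger_gap: 21.9
grip_force: 44.5
```

```bash
cat >> h.py <<'E'
def pr():
    s,R,a=st();p=s["tcp_pos"];F=R.T@s["wrist_force"];print("t",s["t"],"xang %.2f"%a,"tx %.2f ty %.2f z %.2f"%(p@R[:,0],p@R[:,1],p[2]),"Ftool",np.round(F,1),"world",np.round(p,2))
E
python3 -c "
from h import *
pr()"
```

```text
t 11.15 xang 112.79 tx -258.22 ty 581.91 z 96.69 Ftool [1.2 1.3 1.1] world [636.51 -12.65  96.69]
```

Request:
apply_moves([
  [[0, -0.067, 0], 0, -1],
  [[0, 0, 0], 0, -1],
])

```text
t: 11.4
tcp_pos: [634.6, -13.2, 96.8]
tool_rot: [0.0, 0.553, 0.833, 0.0]
wrist_force: [0.5, -0.4, -0.9]
finger_gap: 21.5
grip_force: 44.5
```

Request:
apply_moves([
  [[0, -0.05, 0], 0, -1],
  [[0, 0, 0], 0, -1],
])

```text
t: 11.65
tcp_pos: [633.3, -13.9, 96.7]
tool_rot: [0.0, 0.553, 0.833, 0.0]
wrist_force: [0.6, 0.2, -1.1]
finger_gap: 21.7
grip_force: 44.5
```

Request:
apply_moves([
  [[0, -0.033, 0], 0, -1],
  [[0, 0, 0], 0, -1],
])

```text
t: 11.9
tcp_pos: [632.4, -14.4, 96.6]
tool_rot: [-0.0, 0.553, 0.833, -0.0]
wrist_force: [0.1, -0.1, -2.2]
finger_gap: 22.0
grip_force: 44.5
```

Request:
apply_moves([
  [[0, -0.02, 0], 0, -1],
  [[0, 0, 0], 0, -1],
])

```text
t: 12.15
tcp_pos: [631.9, -14.6, 96.6]
tool_rot: [0.0, 0.553, 0.833, -0.0]
wrist_force: [-0.5, -0.1, -1.4]
finger_gap: 21.9
grip_force: 44.5
```

Request:
apply_moves([
  [[0, -0.02, 0], 0, -1],
  [[0, 0, 0], 0, -1],
])

```text
t: 12.4
tcp_pos: [631.4, -14.8, 96.7]
tool_rot: [0.0, 0.553, 0.833, 0.0]
wrist_force: [-0.2, -0.3, -1.6]
finger_gap: 21.8
grip_force: 44.5
```

```bash
python3 -c "
from h import *
pr()"
```

```text
t 12.4 xang 112.81 tx -258.39 ty 576.25 z 96.66 Ftool [-0.2 -0.3  1.6] world [631.36 -14.78  96.66]
```

Request:
apply_moves([
  [[0, -0.025, 0], 0, -1],
  [[0, 0, 0], 0, -1],
])

```text
t: 12.65
tcp_pos: [630.9, -15.0, 96.8]
tool_rot: [0.0, 0.553, 0.833, 0.0]
wrist_force: [2.3, 1.1, -1.8]
finger_gap: 21.7
grip_force: 44.5
```

Request:
apply_moves([
  [[0, -0.025, 0], 0, -1],
  [[0, 0, 0], 0, -1],
])

```text
t: 12.9
tcp_pos: [630.6, -15.1, 96.9]
tool_rot: [0.001, 0.553, 0.833, 0.001]
wrist_force: [6.6, 2.3, -3.0]
finger_gap: 21.5
grip_force: 44.5
```

Request:
apply_moves([
  [[0, -0.02, 0], 0, -1],
  [[0, 0, 0], 0, -1],
])

```text
t: 13.15
tcp_pos: [630.4, -15.2, 97.1]
tool_rot: [0.001, 0.553, 0.833, 0.001]
wrist_force: [9.5, 3.5, -4.3]
finger_gap: 21.8
grip_force: 44.6
```

```bash
python3 -c "
from h import *
pr()"
```

```text
t 13.15 xang 112.82 tx -258.47 ty 575.42 z 97.06 Ftool [-0.5 10.1  4.3] world [630.37 -15.17  97.06]
```

Contacts give an aligned TCP of about (607.3, -24.6). I'll lift, centre over the spindle, then check the pose.

Request:
apply_moves([
  [[0, 0.1, 0], 0, -1],
  [[0, 0, -0.5], 0, -1],
  [[0, 0, 0], 0, -1],
  [[0, -0.45, 0], 0, -1],
  [[0, -0.45, 0], 0, -1],
  [[0, 0, 0], 0, -1],
  [[0, 0, 0], 0, -1],
])

```text
t: 14.02
tcp_pos: [607.3, -25.0, 111.8]
tool_rot: [0.0, 0.553, 0.833, 0.0]
wrist_force: [-0.6, 0.3, -0.4]
finger_gap: 21.5
grip_force: 44.5
```

```bash
python3 -c "
from h import *
pr();togo([607.3,-24.6,107])"
```

```text
t 14.025 xang 112.79 tx -258.30 ty 550.19 z 111.76 Ftool [ 0.5 -0.4  0.4] world [607.26 -25.   111.76]
tool shift mm [0.35 0.19 4.76] rows/30: [0.012 0.006 0.159]
```

Request:
apply_moves([
  [[0.01, 0.007, 0.16], 0, -1],
  [[0, 0, 0.05], 0, -1],
  [[0, 0, 0.03], 0, -1],
  [[0, 0, 0], 0, -1],
])

```text
t: 14.52
tcp_pos: [607.4, -24.5, 104.4]
tool_rot: [-0.0, 0.553, 0.833, -0.0]
wrist_force: [0.8, 0.3, -1.7]
finger_gap: 21.7
grip_force: 44.5
```

Request:
apply_moves([
  [[0, 0, 0.04], 0, -1],
  [[0, 0, 0], 0, -1],
])

```text
t: 14.78
tcp_pos: [607.6, -24.5, 104.0]
tool_rot: [0.0, 0.553, 0.833, 0.0]
wrist_force: [-1.5, 0.2, 5.3]
finger_gap: 21.6
grip_force: 44.5
```

The knob stands on the tip at z 104 with about 6 N. Sweeping counter-clockwise first.

Request:
apply_moves([
  [[0, 0, 0.01], -0.0139, -1],
  [[0, 0, 0], -0.0139, -1],
  [[0, 0, 0], -0.0139, -1],
  [[0, 0, 0], 0, -1],
])

```text
t: 15.28
tcp_pos: [607.9, -24.6, 104.0]
tool_rot: [0.001, 0.439, 0.898, 0.0]
wrist_force: [-0.3, 0.2, 5.2]
finger_gap: 21.9
grip_force: 44.6
```

Request:
apply_moves([
  [[0, 0, 0], -0.0139, -1],
  [[0, 0, 0], -0.0139, -1],
  [[0, 0, 0], -0.0139, -1],
  [[0, 0, 0], 0, -1],
])

```text
t: 15.78
tcp_pos: [607.9, -24.6, 104.0]
tool_rot: [0.001, 0.318, 0.948, 0.0]
wrist_force: [0.0, -0.1, 5.5]
finger_gap: 21.7
grip_force: 44.6
```

```bash
python3 -c "
from h import *
pr()"
```

```text
t 15.775 xang 142.91 tx -499.95 ty 347.07 z 104.00 Ftool [-0.1 -0.  -5.5] world [607.93 -24.6  104.  ]
```

Request:
apply_moves([
  [[0.011, -0.008, 0], 0.0139, -1],
  [[0, 0, 0], 0.0139, -1],
  [[0, 0, 0], 0.0139, -1],
  [[0, 0, 0], 0.0139, -1],
  [[0, 0, 0], 0.0139, -1],
  [[0, 0, 0], 0.0139, -1],
])

```text
t: 16.52
tcp_pos: [607.6, -24.5, 104.0]
tool_rot: [0.001, 0.555, 0.832, 0.001]
wrist_force: [0.9, 0.5, 6.0]
finger_gap: 21.5
grip_force: 44.6
```

Request:
apply_moves([
  [[0, 0, 0], 0.0139, -1],
  [[0, 0, 0], 0.0139, -1],
  [[0, 0, 0], 0.0139, -1],
  [[0, 0, 0], 0.0139, -1],
])

```text
t: 17.02
tcp_pos: [607.6, -24.6, 104.0]
tool_rot: [0.001, 0.691, 0.723, 0.001]
wrist_force: [1.2, 0.6, 4.9]
finger_gap: 21.8
grip_force: 44.6
```

Request:
apply_moves([
  [[0, 0, 0], 0.0139, -1],
  [[0, 0, 0], 0.0139, -1],
  [[0, 0, 0], 0.0139, -1],
  [[0, 0, 0], 0.0139, -1],
])

```text
t: 17.52
tcp_pos: [607.6, -24.5, 104.0]
tool_rot: [0.001, 0.806, 0.592, 0.001]
wrist_force: [-0.1, -0.3, 5.1]
finger_gap: 22.0
grip_force: 44.5
```

Request:
apply_moves([
  [[0, 0, 0], 0.0139, -1],
  [[0, 0, 0], 0.0139, -1],
  [[0, 0, 0], 0.0139, -1],
  [[0, 0, 0], 0.0139, -1],
])

```text
t: 18.02
tcp_pos: [607.6, -24.6, 104.0]
tool_rot: [0.0, 0.897, 0.443, 0.001]
wrist_force: [0.0, -0.0, 5.2]
finger_gap: 21.6
grip_force: 44.5
```

```bash
python3 -c "
from h import *
pr()"
```

```text
t 18.025 xang 52.60 tx 349.65 ty 497.72 z 103.97 Ftool [-0.   0.1 -5.2] world [607.57 -24.56 103.97]
```

No drop yet. In my earlier zoom the tip's top edge sloped down to the right, which suggests the flat faces about -130°, just past where I stopped. Continuing clockwise.

Request:
apply_moves([
  [[0, 0, 0], 0.009, -1],
  [[0, 0, 0], 0.009, -1],
  [[0, 0, 0], 0, -1],
])

```text
t: 18.4
tcp_pos: [607.5, -24.6, 103.9]
tool_rot: [0.0, 0.92, 0.393, 0.001]
wrist_force: [0.3, 0.2, 4.8]
finger_gap: 21.8
grip_force: 44.6
```

Request:
apply_moves([
  [[0, 0, 0], 0.009, -1],
  [[0, 0, 0], 0.009, -1],
  [[0, 0, 0], 0, -1],
])

```text
t: 18.77
tcp_pos: [607.5, -24.6, 103.9]
tool_rot: [0.0, 0.94, 0.34, 0.001]
wrist_force: [1.6, 0.0, 4.7]
finger_gap: 21.5
grip_force: 44.6
```

Run:
```python
from h import *
pr()
im=cv2.imread("pics/top0.png")[195:240,340:395]; g=cv2.imread("pics/side0.png")[258:300,330:382]
cv2.imwrite("pics/t2.png",np.hstack([cv2.resize(im,(390,320),interpolation=2),cv2.resize(g,(390,320),interpolation=2)]))
```

```text
t 18.775 xang 39.75 tx 451.53 ty 407.51 z 103.95 Ftool [ 1.2  1.  -4.7] world [607.55 -24.57 103.95]
```

View pics/t2.png

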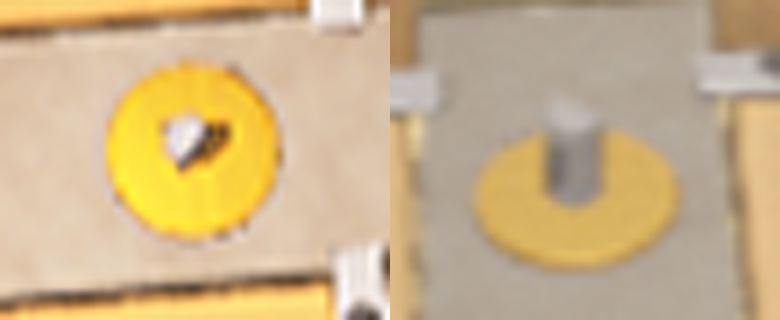

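The top crop shows the tip's straight edge running (207,122)–(178,165), so the flat faces about -125°. The knob is therefore probably slightly off centre. I'll return to red ≈ -127° and sweep in world x under light pressure.

Request:
apply_moves([
  [[0, 0, 0], -0.018, -1],
  [[0, 0, 0], -0.018, -1],
  [[0, 0, 0], 0, -1],
  [[0.006, 0.008, 0], 0, -1],
  [[0.006, 0.008, 0], 0, -1],
  [[0.006, 0.008, 0], 0, -1],
  [[0, 0, 0], 0, -1],
])

```text
t: 19.65
tcp_pos: [608.2, -24.6, 103.9]
tool_rot: [0.0, 0.896, 0.444, 0.0]
wrist_force: [-2.6, 0.3, 7.6]
finger_gap: 21.6
grip_force: 44.6
```

Request:
apply_moves([
  [[0.006, 0.008, 0], 0, -1],
  [[0.006, 0.008, 0], 0, -1],
  [[0.006, 0.008, 0], 0, -1],
  [[0, 0, 0], 0, -1],
])

```text
t: 20.15
tcp_pos: [609.1, -24.6, 104.0]
tool_rot: [0.0, 0.896, 0.444, 0.0]
wrist_force: [-1.6, 0.1, 6.6]
finger_gap: 21.9
grip_force: 44.6
```

```bash
python3 -c "
from h import *
pr()
f=viewer.grab_frame('side');c=f['color']
cv2.imwrite('pics/s3.png',cv2.resize(c[185:250,250:320,::-1],(630,585),interpolation=2))"
```

```text
t 20.15 xang 52.76 tx 349.06 ty 499.90 z 103.99 Ftool [-0.9 -1.3 -6.6] world [609.1  -24.6  103.99]
```

View pics/s3.png

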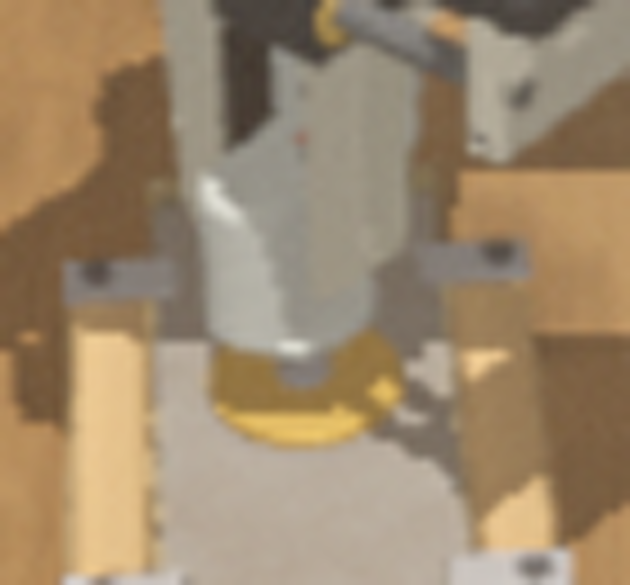

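The side crop shows the skirt at columns 208–378 (bottom row 353), the rose at 211–402 (bottom row 447) and the spindle at 277–328. The knob is now too far toward +x, so I'll quantify the offset.

Run:
```python
from e import *
np.set_printoptions(precision=2,suppress=True)
f=viewer.grab_frame('side')
cv=lambda l,r,b:np.array([250+l/9-.5,250+r/9-.5,185+b/9-.5])
print("rose",fit(f,cv(211,402,447),lambda x,y:disc(x,y,52,22.5,180)))
print("spindle base",fit(f,cv(277,328,388),lambda x,y:disc(x,y,52,6.5,180)))
print("skirt",fit(f,cv(208,378,353),lambda x,y:np.r_[disc(x,y,74,19,180),disc(x,y,78,19,180)]))
c=f["color"].astype(float).mean(2)
for r in(219,220,221,222): print(r,c[r,268:298].astype(int))
for k in(280,282,284,286): print(k,c[218:228,k].astype(int))
```

```text
rose (array([607.23, -23.66]), array([-0.4 ,  0.4 , -0.02]))
spindle base (array([608.41, -28.17]), array([-0.33,  0.34, -0.01]))
skirt (array([609.58, -26.41]), array([-0.,  0., -0.]))
219 [109 105 107 105 120 148 164 169 174 176 177 177 172 154 143 141 141 143
 145 147 147 145 142 127 112 112 111 109 110 111]
220 [109 110 108 108 119 148 165 171 176 175 175 175 172 154 145 142 144 143
 145 147 147 146 138 120 110 109 110 110 109 108]
221 [108 110 106 106 110 145 162 170 172 175 178 176 175 167 149 143 145 147
 147 147 147 142 124 112 110 110 109 110 109 110]
222 [116 115 114 114 115 124 148 166 174 176 178 176 174 174 163 157 153 150
 150 147 137 121 113 109 108 109 110 111 110 114]
280 [173 172 172 175 174 178 142 118 111 113]
282 [143 143 145 149 163 215 167 123 122 125]
284 [142 141 144 145 153 173 145 125 124 123]
286 [142 145 145 147 150 137 118 116 117 115]
```

Spindle and skirt edges imply the knob should move about (-1.2, -1.8) mm. The chamfer forgives error toward the flat's side (-tool x), so I'll sweep in that direction.

Request:
apply_moves([
  [[0, -0.025, 0], 0, -1],
  [[0, -0.025, 0], 0, -1],
  [[-0.013, 0, 0], 0, -1],
  [[-0.013, 0, 0], 0, -1],
  [[-0.013, 0, 0], 0, -1],
  [[0, 0, 0], 0, -1],
])

```text
t: 21.0
tcp_pos: [607.6, -24.4, 104.0]
tool_rot: [0.0, 0.896, 0.444, 0.001]
wrist_force: [0.9, 0.7, 5.6]
finger_gap: 21.2
grip_force: 44.5
```

Request:
apply_moves([
  [[-0.013, 0, 0], 0, -1],
  [[-0.013, 0, 0], 0, -1],
  [[-0.013, 0, 0], 0, -1],
  [[0, 0, 0], 0, -1],
])

```text
t: 21.5
tcp_pos: [606.7, -25.4, 103.8]
tool_rot: [0.0, 0.896, 0.444, 0.001]
wrist_force: [0.6, 1.8, 4.8]
finger_gap: 22.1
grip_force: 44.5
```

Request:
apply_moves([
  [[-0.013, 0, 0], 0, -1],
  [[-0.013, 0, 0], 0, -1],
  [[-0.013, 0, 0], 0, -1],
  [[0, 0, 0], 0, -1],
])

```text
t: 22.0
tcp_pos: [605.5, -26.5, 102.8]
tool_rot: [0.0, 0.896, 0.444, -0.0]
wrist_force: [3.4, -1.1, 1.6]
finger_gap: 21.5
grip_force: 44.5
```

```bash
python3 -c "
from h import *
pr()"
```

```text
t 22.0 xang 52.76 tx 345.31 ty 498.08 z 102.85 Ftool [ 1.2  3.4 -1.6] world [605.49 -26.54 102.85]
```

z dropped by 1.1 mm, so the knob is entering the chamfer, and the spindle pushes it toward +ty. I'll follow that push with light pressure.

Request:
apply_moves([
  [[0, 0.01, 0.02], 0, -1],
  [[0, 0.01, 0.02], 0, -1],
  [[0, 0, 0], 0, -1],
])

```text
t: 22.38
tcp_pos: [605.9, -26.9, 101.5]
tool_rot: [0.0, 0.896, 0.444, -0.0]
wrist_force: [3.3, -2.7, -2.6]
finger_gap: 21.8
grip_force: 44.5
```

```bash
python3 -c "
from h import *
pr()"
```

```text
t 22.375 xang 52.76 tx 345.23 ty 498.64 z 101.47 Ftool [-0.1  4.2  2.6] world [605.91 -26.93 101.47]
```

Request:
apply_moves([
  [[0, 0.015, 0.02], 0, -1],
  [[0, 0.015, 0.02], 0, -1],
  [[0, 0, 0.02], 0, -1],
  [[0, 0, 0], 0, -1],
])

```text
t: 22.88
tcp_pos: [606.4, -27.2, 99.7]
tool_rot: [-0.0, 0.896, 0.444, -0.0]
wrist_force: [0.2, 0.5, -0.9]
finger_gap: 21.8
grip_force: 44.5
```

```bash
python3 -c "
from h import *
pr();show()"
```

```text
t 22.875 xang 52.77 tx 345.25 ty 499.22 z 99.71 Ftool [ 0.5 -0.1  0.9] world [606.44 -27.2   99.71]
t 22.875 tcp [606.44 -27.2   99.71] xang 52.77 q [-0.087  0.039  1.747  0.     1.356  0.563] F [ 0.2  0.5 -0.9] M [-0.07 -0.04 -0.  ] gap 21.80555093592001 44.54500135836497
```

It's in the bore with no lateral load. Pressing down gently.

Request:
apply_moves([
  [[0, 0, 0.04], 0, -1],
  [[0, 0, 0.04], 0, -1],
  [[0, 0, 0], 0, -1],
], grip_force=55)

```text
t: 23.25
tcp_pos: [606.6, -27.3, 97.4]
tool_rot: [-0.0, 0.896, 0.444, -0.0]
wrist_force: [-0.1, 0.4, -1.1]
finger_gap: 21.6
grip_force: 54.5
```

Request:
apply_moves([
  [[0, 0, 0.05], 0, -1],
  [[0, 0, 0.05], 0, -1],
  [[0, 0, 0], 0, -1],
])

```text
t: 23.62
tcp_pos: [606.9, -27.2, 94.7]
tool_rot: [0.0, 0.896, 0.444, 0.0]
wrist_force: [2.5, 2.1, -0.3]
finger_gap: 21.7
grip_force: 54.5
```

```bash
python3 -c "
from h import *
pr();show()"
```

```text
t 23.625 xang 52.77 tx 345.65 ty 499.64 z 94.69 Ftool [3.2 0.7 0.3] world [606.89 -27.15  94.69]
t 23.625 tcp [606.89 -27.15  94.69] xang 52.77 q [-0.087  0.043  1.751  0.     1.347  0.563] F [ 2.5  2.1 -0.3] M [ 0.39 -0.45 -0.01] gap 21.667585703510817 54.48763870881521
```

Request:
apply_moves([
  [[0.012, 0.005, 0.05], 0, -1],
  [[0, 0, 0.05], 0, -1],
  [[0, 0, 0], 0, -1],
])

```text
t: 24.0
tcp_pos: [607.0, -27.0, 91.2]
tool_rot: [-0.0, 0.896, 0.444, -0.0]
wrist_force: [2.7, 3.0, -2.6]
finger_gap: 21.5
grip_force: 54.5
```

```bash
python3 -c "
from h import *
pr();show()"
```

```text
t 24.0 xang 52.77 tx 345.75 ty 499.56 z 91.20 Ftool [4.1 0.4 2.6] world [606.95 -27.02  91.2 ]
t 24.0 tcp [606.95 -27.02  91.2 ] xang 52.77 q [-0.087  0.047  1.753  0.     1.342  0.563] F [ 2.7  3.  -2.6] M [ 0.55 -0.63 -0.03] gap 21.49082843340575 54.48162663335097
```

Request:
apply_moves([
  [[0.02, 0.0, 0.04], 0, -1],
  [[0, 0, 0.04], 0, -1],
  [[0, 0, 0], 0, -1],
])

```text
t: 24.38
tcp_pos: [607.2, -26.9, 88.9]
tool_rot: [0.0, 0.896, 0.444, -0.0]
wrist_force: [-0.2, -1.4, 0.3]
finger_gap: 21.8
grip_force: 54.5
```

```bash
python3 -c "
from h import *
pr();show()"
```

```text
t 24.375 xang 52.76 tx 346.00 ty 499.63 z 88.93 Ftool [-1.2  0.7 -0.3] world [607.19 -26.9   88.93]
t 24.375 tcp [607.19 -26.9   88.93] xang 52.76 q [-0.086  0.049  1.755 -0.     1.338  0.564] F [-0.2 -1.4  0.3] M [-0.43  0.08 -0.01] gap 21.815200288182023 54.53367788839387
```

Request:
apply_moves([
  [[0, 0, 0.04], 0, -1],
  [[0, 0, 0.04], 0, -1],
  [[0, 0, 0], 0, -1],
])

```text
t: 24.75
tcp_pos: [607.3, -26.8, 86.5]
tool_rot: [0.0, 0.896, 0.444, -0.0]
wrist_force: [-1.8, -5.1, 0.1]
finger_gap: 21.4
grip_force: 54.6
```

Request:
apply_moves([
  [[0, 0, 0.04], 0, -1],
  [[0, 0, 0.03], 0, -1],
  [[0, 0, 0], 0, -1],
])

```text
t: 25.12
tcp_pos: [607.2, -26.8, 84.6]
tool_rot: [0.0, 0.896, 0.444, -0.0]
wrist_force: [-3.1, -4.5, 1.7]
finger_gap: 21.8
grip_force: 54.6
```

```bash
python3 -c "
from h import *
pr();show()"
```

```text
t 25.125 xang 52.76 tx 346.09 ty 499.66 z 84.58 Ftool [-5.4  0.2 -1.7] world [607.24 -26.85  84.58]
t 25.125 tcp [607.24 -26.85  84.58] xang 52.76 q [-0.086  0.053  1.758 -0.     1.331  0.564] F [-3.1 -4.5  1.7] M [-0.95  0.42 -0.03] gap 21.80222972091153 54.56001603321056
```

Request:
apply_moves([
  [[-0.01, 0, 0.04], 0, -1],
  [[0, 0, 0.03], 0, -1],
  [[0, 0, 0], 0, -1],
])

```text
t: 25.5
tcp_pos: [607.0, -26.8, 82.2]
tool_rot: [-0.0, 0.896, 0.444, -0.0]
wrist_force: [-2.2, -2.1, -1.6]
finger_gap: 21.4
grip_force: 54.5
```

Request:
apply_moves([
  [[0, 0, 0.04], 0, -1],
  [[0, 0, 0.0], 0, -1],
])

```text
t: 25.75
tcp_pos: [607.1, -26.8, 82.2]
tool_rot: [-0.0, 0.896, 0.444, -0.0]
wrist_force: [-8.7, -2.3, 9.3]
finger_gap: 21.5
grip_force: 54.6
```

```bash
python3 -c "
from h import *
pr();show()"
```

```text
t 25.75 xang 52.76 tx 346.00 ty 499.55 z 82.22 Ftool [-7.1 -5.6 -9.3] world [607.09 -26.82  82.22]
t 25.75 tcp [607.09 -26.82  82.22] xang 52.76 q [-0.086  0.054  1.761  0.     1.327  0.564] F [-8.7 -2.3  9.3] M [-0.36  1.52  0.02] gap 21.496534919008376 54.55397143465234
```

The hard stop is at z 82.2, exactly the home height. One slightly firmer press to confirm.

Request:
apply_moves([
  [[0, 0, 0.04], 0, -1],
  [[0, 0, 0.04], 0, -1],
  [[0, 0, 0], 0, -1],
])

```text
t: 26.12
tcp_pos: [607.2, -26.8, 82.1]
tool_rot: [0.0, 0.896, 0.444, 0.0]
wrist_force: [-22.1, -1.3, 33.3]
finger_gap: 21.5
grip_force: 54.6
```

```bash
python3 -c "
from h import *
pr();show()"
```

```text
t 26.125 xang 52.77 tx 346.07 ty 499.66 z 82.14 Ftool [-14.4 -16.8 -33.3] world [607.18 -26.8   82.14]
t 26.125 tcp [607.18 -26.8   82.14] xang 52.77 q [-0.086  0.054  1.761  0.     1.326  0.564] F [-22.1  -1.3  33.3] M [-0.09  3.92  0.  ] gap 21.480808019310885 54.59639965498354
```

Home: 33 N at z 82.1 with no further travel. I'll relieve the pressure, ease the grip and begin turning clockwise.

Request:
apply_moves([
  [[0, 0, -0.1], 0, -1],
  [[0, 0, 0], 0, -1],
], grip_force=25)

```text
t: 26.38
tcp_pos: [607.2, -26.9, 82.0]
tool_rot: [0.0, 0.896, 0.444, 0.0]
wrist_force: [-3.8, -1.3, 4.8]
finger_gap: 21.7
grip_force: 24.9
```

Request:
apply_moves([
  [[0, 0, 0], 0.02, -1],
  [[0, 0, 0], 0.02, -1],
  [[0, 0, 0], 0.02, -1],
  [[0, 0, 0], 0, -1],
])

```text
t: 26.88
tcp_pos: [606.7, -26.9, 82.0]
tool_rot: [-0.0, 0.964, 0.268, -0.001]
wrist_force: [-9.3, -2.4, 7.1]
finger_gap: 21.6
grip_force: 24.9
```

```bash
python3 -c "
from h import *
pr();show()"
```

```text
t 26.875 xang 31.05 tx 505.77 ty 335.88 z 82.04 Ftool [-9.2 -2.7 -7.1] world [606.67 -26.89  82.04]
t 26.875 tcp [606.67 -26.89  82.04] xang 31.05 q [-0.086  0.055  1.761 -0.     1.328  0.943] F [-9.3 -2.4  7.1] M [-0.63  1.79 -0.02] gap 21.59875810982036 24.91926204158517
```

Request:
apply_moves([
  [[-0.03, -0.018, -0.02], 0.02, -1],
  [[0, 0, 0], 0.02, -1],
  [[0, 0, 0], 0.02, -1],
  [[0, 0, 0], 0, -1],
])

```text
t: 27.38
tcp_pos: [605.6, -26.2, 82.1]
tool_rot: [-0.001, 0.997, 0.082, -0.001]
wrist_force: [-7.0, 1.9, 2.0]
finger_gap: 21.9
grip_force: 24.9
```

```bash
python3 -c "
from h import *
pr();show()"
```

```text
t 27.375 xang 9.46 tx 592.90 ty 125.33 z 82.10 Ftool [-6.6 -3.  -2. ] world [605.57 -26.24  82.1 ]
t 27.375 tcp [605.57 -26.24  82.1 ] xang 9.46 q [-8.600e-02  5.200e-02  1.763e+00  1.000e-03  1.328e+00  1.319e+00] F [-7.   1.9  2. ] M [ 0.38  1.33 -0.  ] gap 21.87220312359306 24.91425734384393
```

Request:
apply_moves([
  [[-0.03, -0.01, 0], 0.018, -1],
  [[0, 0, 0], 0.018, -1],
  [[0, 0, 0], 0.018, -1],
  [[0, 0, 0], 0, -1],
])

```text
t: 27.88
tcp_pos: [605.3, -25.5, 82.1]
tool_rot: [-0.001, 0.996, -0.087, -0.0]
wrist_force: [-0.0, 7.0, -1.5]
finger_gap: 21.7
grip_force: 24.9
```

```bash
python3 -c "
from h import *
show();pr()"
```

```text
t 27.875 tcp [605.27 -25.5   82.1 ] xang -9.96 q [-0.085  0.051  1.765  0.002  1.326  1.659] F [-0.   7.  -1.5] M [1.27 0.06 0.06] gap 21.70406111490243 24.91457520819722
t 27.875 xang -9.96 tx 600.53 ty -79.71 z 82.10 Ftool [-1.2 -6.8  1.5] world [605.27 -25.5   82.1 ]
```

Request:
apply_moves([
  [[0, -0.025, 0], 0.012, -1],
  [[0, 0, 0], 0.012, -1],
  [[0, 0, 0], 0, -1],
])

```text
t: 28.25
tcp_pos: [605.4, -25.0, 82.1]
tool_rot: [-0.001, 0.987, -0.161, -0.0]
wrist_force: [-0.4, 5.6, -1.2]
finger_gap: 21.5
grip_force: 24.9
```

```bash
python3 -c "
from h import *
show();pr()"
```

```text
t 28.25 tcp [605.36 -25.05  82.14] xang -18.53 q [-0.084  0.051  1.765  0.002  1.326  1.81 ] F [-0.4  5.6 -1.2] M [1.08 0.12 0.04] gap 21.493287346997118 24.913558388838908
t 28.25 xang -18.53 tx 581.87 ty -168.82 z 82.14 Ftool [-2.1 -5.2  1.2] world [605.36 -25.05  82.14]
```

Request:
apply_moves([
  [[0, -0.015, 0], 0.012, -1],
  [[0, 0, 0], 0.012, -1],
  [[0, 0, 0], 0, -1],
])

```text
t: 28.62
tcp_pos: [605.4, -24.4, 82.1]
tool_rot: [-0.001, 0.972, -0.235, -0.0]
wrist_force: [-2.2, 6.9, -1.8]
finger_gap: 22.0
grip_force: 24.9
```

```bash
python3 -c "
from h import *
show();pr()
f=viewer.grab_frame('top')
for r in spotter.cut_out(f,'bolt'):print(r['p'],r['location'],r['mask'].sum())
save(f,'b1.png',(270,140,350,210),8)
f=viewer.grab_frame('side')
for r in spotter.cut_out(f,'bolt'):print(r['p'],r['location'],r['mask'].sum())"
```

```text
t 28.625 tcp [605.42 -24.4   82.13] xang -27.16 q [-0.083  0.051  1.765  0.002  1.327  1.961] F [-2.2  6.9 -1.8] M [1.4  0.27 0.14] gap 22.010138795543618 24.920765312235744
t 28.625 xang -27.16 tx 549.71 ty -254.76 z 82.13 Ftool [-5.1 -5.1  1.8] world [605.42 -24.4   82.13]
```

Request:
apply_moves([
  [[-0.01, -0.015, 0], 0.01, -1],
  [[0, 0, 0], 0.01, -1],
  [[0, 0, 0], 0, -1],
], grip_force=40)

```text
t: 29.2
tcp_pos: [605.5, -23.9, 82.1]
tool_rot: [-0.001, 0.955, -0.295, -0.0]
wrist_force: [0.1, 6.8, -1.7]
finger_gap: 21.5
grip_force: 40.0
```

```bash
python3 -c "
from h import *
show();pr()"
```

```text
t 29.2 tcp [605.46 -23.91  82.1 ] xang -34.34 q [-8.300e-02  5.100e-02  1.765e+00  2.000e-03  1.326e+00  2.087e+00] F [ 0.1  6.8 -1.7] M [1.39 0.06 0.28] gap 21.505946873562394 39.97073146874385
t 29.2 xang -34.34 tx 513.33 ty -321.92 z 82.10 Ftool [-3.7 -5.7  1.7] world [605.46 -23.91  82.1 ]
```

View pics/b1.png

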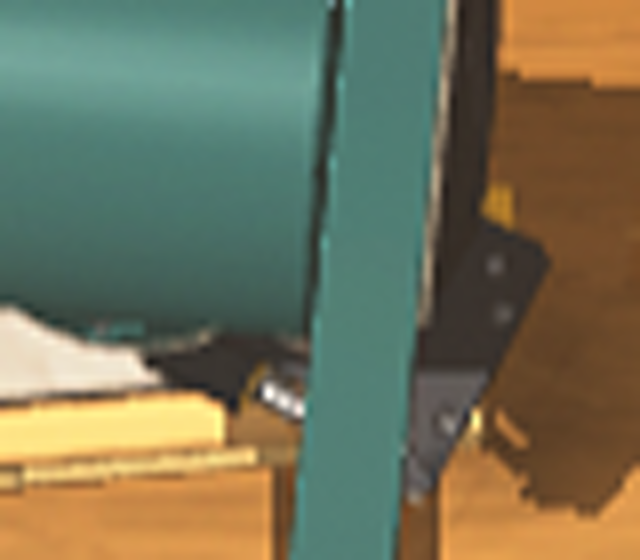

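A brass corner shows at (500,200) beside the gripper, possibly the bolt. Torque is rising to 0.28 N·m, so I'll continue until there's a firm stop.

Request:
apply_moves([
  [[-0.01, -0.015, 0], 0.01, -1],
  [[0, 0, 0], 0.01, -1],
  [[0, 0, 0], 0, -1],
])

```text
t: 29.58
tcp_pos: [605.6, -23.5, 82.1]
tool_rot: [-0.001, 0.935, -0.355, -0.0]
wrist_force: [0.7, 6.1, -2.1]
finger_gap: 21.9
grip_force: 40.0
```

```bash
python3 -c "
from h import *
show();pr()"
```

```text
t 29.575 tcp [605.57 -23.45  82.13] xang -41.53 q [-8.200e-02  5.100e-02  1.765e+00  2.000e-03  1.326e+00  2.213e+00] F [ 0.7  6.1 -2.1] M [ 1.22 -0.13  0.41] gap 21.86592780525567 40.02123086214851
t 29.575 xang -41.53 tx 468.79 ty -384.07 z 82.13 Ftool [-3.5 -5.   2.1] world [605.57 -23.45  82.13]
```

Torque has climbed linearly since about red -200°, which fits the bolt being at its stop and the grip winding up. One more small turn, unwind a little, open and lift to inspect.

Request:
apply_moves([
  [[0, 0, 0], 0.012, -1],
  [[0, 0, 0], 0, -1],
  [[0, 0, 0], 0, -1],
])

```text
t: 29.95
tcp_pos: [605.8, -23.2, 82.4]
tool_rot: [-0.001, 0.921, -0.389, -0.0]
wrist_force: [1.6, 8.2, -2.6]
finger_gap: 21.4
grip_force: 39.9
```

```bash
python3 -c "
from h import *
show();pr()"
```

```text
t 29.95 tcp [605.78 -23.22  82.38] xang -45.8 q [-0.082  0.051  1.764  0.003  1.326  2.288] F [ 1.6  8.2 -2.6] M [ 1.67 -0.28  0.21] gap 21.446746492301173 39.938577939683455
t 29.95 xang -45.80 tx 438.84 ty -418.32 z 82.38 Ftool [-4.8 -6.9  2.7] world [605.78 -23.22  82.38]
```

The torque dropped back, so the pads have slipped on the knob at the stop. Releasing and lifting.

Request:
apply_moves([
  [[0, 0, 0], 0, -0.3],
  [[0, 0, 0], 0, 0.0],
  [[0, 0, 0], 0, 0.2],
  [[0, 0, 0], 0, 0.2],
  [[0, 0, -0.3], 0, 0.2],
  [[0, 0, -0.7], 0, 0.2],
  [[0, 0, -0.9], 0, 0.2],
  [[0, 0, -0.9], 0, 0.2],
  [[0, 0, -0.9], 0, 0.2],
  [[0, 0, -0.9], 0, 0.2],
])

```text
t: 31.2
tcp_pos: [605.4, -24.5, 223.4]
tool_rot: [-0.0, 0.921, -0.39, 0.001]
wrist_force: [-0.1, -0.3, -0.7]
finger_gap: 56.1
grip_force: 0.0
```

Request:
apply_moves([
  [[-0.8, -0.8, 0], 0, 0.2],
  [[-0.8, -0.8, 0], 0, 0.2],
  [[-0.8, -0.8, 0], 0, 0.2],
  [[-0.8, -0.8, 0], 0, 0.2],
  [[-0.8, -0.8, 0], 0, 0.2],
  [[0, 0, 0], 0, 0.2],
])

```text
t: 31.95
tcp_pos: [607.9, 147.0, 222.1]
tool_rot: [-0.0, 0.921, -0.389, 0.0]
wrist_force: [0.8, 0.4, 0.5]
finger_gap: 55.4
grip_force: 0.0
```

Run:
```python
from h import *
show()
f=viewer.grab_frame('top');g=viewer.grab_frame('side')
for n,c in(('top',f),('side',g)):
  for r in spotter.cut_out(c,'bolt'):print(n,r['p'],r['location'],r['mask'].sum())
a=cv2.resize(f["color"][140:210,240:340,::-1],(500,350),interpolation=2);b=cv2.resize(g["color"][170:250,250:318,::-1],(298,350),interpolation=2)
cv2.imwrite("pics/fin.png",np.hstack([a,b]))
```

```text
t 31.95 tcp [607.93 146.96 222.14] xang -45.75 q [0.196 0.012 1.573 0.    1.556 2.566] F [0.8 0.4 0.5] M [ 0.05  0.02 -0.02] gap 55.378540516037006 0.0
top 0.49 [329.1, 171.6] 108
```

View pics/fin.png

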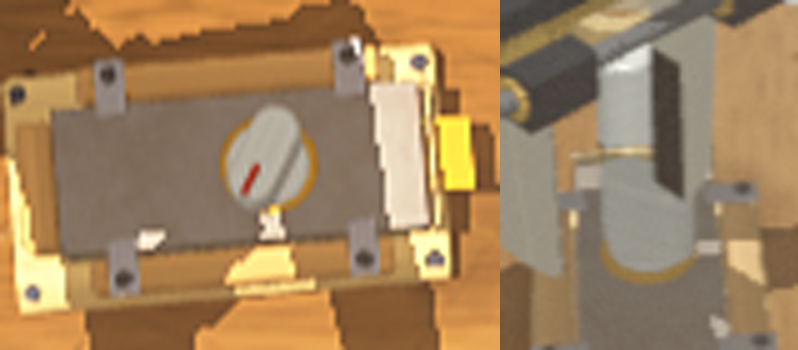

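The knob sits on the rose with its red line at about -208°, and the bolt protrudes at columns 443–473 of the crop. I'll measure the extension.

Run:
```python
from h import *
f=viewer.grab_frame('top');c=f["color"].astype(int)
for r in(168,170,172,174): print(r,[tuple(c[r,k]) for k in range(323,338)])
for r in (160,180,): print(r,[tuple(c[r,k]) for k in range(323,338)])
b=(284,158,306,184);w=redmask(f,b)*(c[b[1]:b[3],b[0]:b[2],2]<90)*(c[b[1]:b[3],b[0]:b[2],1]<90)
v,u=np.nonzero(w>.2);P=np.array([unproj(f,(a,d),94)[:2] for a,d in zip(u,v)]);d=np.linalg.svd(P-P.mean(0))[2][0];print(len(P),P.mean(0),np.degrees(np.arctan2(d[1],d[0])))
```

```text
168 [(np.int64(241), np.int64(224), np.int64(199)), (np.int64(165), np.int64(128), np.int64(96)), (np.int64(149), np.int64(105), np.int64(48)), (np.int64(252), np.int64(226), np.int64(155)), (np.int64(177), np.int64(118), np.int64(43)), (np.int64(255), np.int64(244), np.int64(72)), (np.int64(255), np.int64(238), np.int64(71)), (np.int64(254), np.int64(234), np.int64(69)), (np.int64(255), np.int64(235), np.int64(73)), (np.int64(255), np.int64(236), np.int64(70)), (np.int64(255), np.int64(249), np.int64(78)), (np.int64(148), np.int64(97), np.int64(48)), (np.int64(130), np.int64(84), np.int64(50)), (np.int64(134), np.int64(90), np.int64(50)), (np.int64(133), np.int64(88), np.int64(51))]
170 [(np.int64(240), np.int64(224), np.int64(202)), (np.int64(201), np.int64(166), np.int64(140)), (np.int64(129), np.int64(87), np.int64(34)), (np.int64(255), np.int64(255), np.int64(192)), (np.int64(168), np.int64(111), np.int64(42)), (np.int64(255), np.int64(244), np.int64(70)), (np.int64(255), np.int64(238), np.int64(72)), (np.int64(255), np.int64(234), np.int64(70)), (np.int64(255), np.int64(235), n
[... 2408 characters left out ...]
64(191)), (np.int64(238), np.int64(216), np.int64(191)), (np.int64(166), np.int64(129), np.int64(100)), (np.int64(140), np.int64(106), np.int64(67)), (np.int64(255), np.int64(241), np.int64(167)), (np.int64(191), np.int64(150), np.int64(91)), (np.int64(140), np.int64(102), np.int64(61)), (np.int64(119), np.int64(80), np.int64(47)), (np.int64(120), np.int64(82), np.int64(48)), (np.int64(119), np.int64(81), np.int64(47)), (np.int64(113), np.int64(76), np.int64(46)), (np.int64(204), np.int64(137), np.int64(73)), (np.int64(199), np.int64(134), np.int64(72)), (np.int64(199), np.int64(135), np.int64(72)), (np.int64(198), np.int64(133), np.int64(72))]
5 [948.71020268 619.07737692] 155.8667633722275
```

The bolt end stands about 15–18 mm beyond the faceplate, the red line is at about -206°, and the turning torque reached a stop. Handing in.

```bash
python3 -c "
from workcell import job_done
print(job_done())"
```

```text
the job is handed in; nothing more can be done
None
```

The middle-sized knob is on the spindle and seated against the rose, and I turned it clockwise until the bolt hit its stop, about 15–18 mm out by camera. The gripper has let go and is clear; the job is handed in at about 32 s, with no verdict returned, and I did not go near the screwdriver, padlock or tape roll.

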